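# Find and open the loose cover of the bench service duct

### The arm

A 6-joint arm with a two-finger parallel gripper is mounted at the origin on the work surface. World frame = base frame: x ahead of the robot, y to its left, z up, the work surface at z = 0. Lengths are in m, angles in rad, forces in N, time in s.
With the tool pointing down it reaches from about 0.35 to 0.85 m from the base axis. Payload 8.1 kg.
Tool frame: the origin (TCP) lies between the finger pads; the fingertips stand 11 mm ahead of it and the grasp point (between the pads) lies 8 mm behind it (robot.tips_ahead is the distance from the TCP to the fingertips, in m); z points along the fingers, y is the line along which they close (so a half turn about z gives the same grasp; the last joint's range is limited). The gripper opens to 93 mm and grips with 3 to 60 N. Pads are 15 mm wide; open, the fingers measure 128 mm over their backs; the gripper's body (75 mm by 188 mm) begins 65 mm behind the grasp point.
Start: joints at [-1.204, 0.13, 1.488, -0, 1.523, -0.085], TCP at [0.262, -0.54, 0.19] pointing down, gripper open.
Joint ranges: [-2.96, 2.96], [-0.89, 2.26], [0.02, 2.5], [-1.34, 4.48], [0, 2.73], [-2.66, 2.66]. Speed limits (rad/s): [2.39, 2.39, 2.79, 3.14, 3.14, 3.14].

### API

Orientations are given as a rotation vector (axis times angle).
In Python, from plant import robot gives the robot as it stands. The module is installed in compiled form; this text tells all that it offers.
- The arm moves only by the tool move_arm, never from a script. Its argument "deltas" is one flat list of numbers, 7 for each row, row after row: the shift along the tool's x, y, z in m, then the turn, a rotation vector about the tool's x, y, z in rad, then the opening, from 0 (shut) to 1 (fully open). A call has 1 to 12 rows; each row is the pose to reach, as a shift and turn from the pose commanded when the call began, along the tool's axes at that moment; what a row does not reach only later rows make up. A row lasts 1/8 s, in which the tool goes at most 62.5 mm and 10.7 degrees, less where a joint would pass 70% of its speed; a pose out of reach is approached as far as the arm can. A call with a gripper value outside its range is refused whole. The fingers move at their own pace and stop on an object; "squeeze" is the grip in N (left out, the last holds). Time passes only in rows, so rows that repeat a pose let the fingers close. It gives the time, the measured TCP pose, the force, the opening and the grip force at its end, in the units of the state.
- robot.read_state(): the state, without advancing time (a new reading comes with each control period).
- robot.read_camera(name): name is "scene" or "top"; returns (picture, depth): 384x512x3 uint8, red, green, blue; 384x512 float32, m along the optical axis (not along the pixel's ray), 0 where there is no reading.
- robot.camera_model(name): a dict with "K" (3x3 intrinsics, pixels), "k1" (the pictures are not rectified: a ray, as slopes to the right and down, at radius r is drawn at 1 + k1 r^2 times it, then the intrinsics apply), "R" (3x3) and "t" (3): a world point X has camera coordinates R X + t. Camera axes: x right, y down, z forward; pixel columns grow to the right and rows downward; lengths in m; the calibration is good to about 2 mm. A picture is of the moment at which its call begins. camera_model takes no time and is no camera call.
- robot.close_job(): hands the job in; it is judged then, once.
Trained networks look in the newest picture that a camera, given by its name, has taken for a name from the list of things; names that differ only in an ending like _2 or _b are one class to them, and where a whole thing is asked for, a point or a joint stands for the part that bears it (a point fixed in the world has none). Each returns a list of dicts, best first, with "confidence" (0 to 1); they miss things now and then, are a little off and sometimes report something else, mostly with a low value. They report only what shows in the picture. A call takes as long as a camera call.
- robot.recognise(camera, label): "uv" ([column, row] in pixels, amid what is visible of it).
The state is a dict: "t": time; "q": joint angles; "dq": joint speeds; "joint_torque": joint torques, N m; "tool_pos": TCP position; "orientation": TCP orientation; "force": force on the tool from outside, world axes, zero at the start; "wrist_torque": the same for the moment, N m; "opening": finger opening in m; "gripper_force": force on a finger pad.
Only numpy, scipy, OpenCV 4.12 (cv2) and the standard library are available. Lean on these libraries where they do the work, as an engineer would, in place of code of your own. Each camera call takes 0.05 s, during which the arm holds its last target. There are 200 camera calls.

### The job

One of the four cover panels on top of the service duct is the access flap over the gas shut-off valve; it looks like the other three, which are fastened down. With closed fingertips press lightly on the front (robot-side) half of one panel after another until you find the one that rocks, then push that one fully open, front edge down into the duct, and move the arm clear. Pick nothing up, and leave everything on and around the duct where it stands.

Things in the scene. Friction and masses are not known exactly. Their poses are not given: they have to be found in the camera images.
- bay1 (a point): centre of the top face of cover panel 1 of 4, counted from the left (+y) end of the duct; 110 mm above the bench, flush with the duct top. x points level to the duct's rear (away from the robot), y along the row to the left, z up. Fixed: does not move when a panel is pushed
- bay2 (a point): centre of the top face of cover panel 2 of 4, counted from the left (+y) end of the duct; 110 mm above the bench, flush with the duct top. x points level to the duct's rear (away from the robot), y along the row to the left, z up. Fixed: does not move when a panel is pushed
- bay3 (a point): centre of the top face of cover panel 3 of 4, counted from the left (+y) end of the duct; 110 mm above the bench, flush with the duct top. x points level to the duct's rear (away from the robot), y along the row to the left, z up. Fixed: does not move when a panel is pushed
- bay4 (a point): centre of the top face of cover panel 4 of 4, counted from the left (+y) end of the duct; 110 mm above the bench, flush with the duct top. x points level to the duct's rear (away from the robot), y along the row to the left, z up. Fixed: does not move when a panel is pushed
- duct: bench service duct: fixed grey steel box 150 (x) by 580 (y) by 110 mm high, origin at the centre of its underside, x to the rear, y to the left. In its top four identical aluminium panels, 96 (x) by 88 (y) by 5 mm, three dark ribs near the front edge, at y = 187.5, 82.5, -82.5, -187.5 mm. One, in any bay, is loose (joint flap); three are fastened and give nothing
- flap (a joint): tilt (rad) of the loose panel: 0 shut, 1.2 open at its stop. Its pin lies along y, 28 mm behind the panel's centre, 2.5 mm below its top: the front 76 mm swing down and rearward, the rear 20 mm rise. Press ahead of the pin: about 2 N half-way to the front edge. Friction hinge, no spring: stays where left. Room for a finger inside down to 50 mm above the bench
- septa_tin: low round steel tin, 46 mm across, 18 mm high, standing loose on the deck in the middle of the duct; origin under its centre. To be left alone.
- union_nut: brass hexagon nut, 21 mm across, 18 mm high, loose on the left end of the duct top; origin under its centre. To be left alone.
- ferrule_box: small clear box with white lid, 35 x 27 x 16 mm, loose on the right end of the duct top; origin under its centre. To be left alone.
- amber_bottle: amber glass bottle, 52 mm across, 98 mm high, standing loose on the bench in front of the duct; origin under its centre. To be left alone.
- mouse: black computer mouse, 104 x 60 x 35 mm, on the bench in front of the duct; origin under its centre. To be left alone.
- screwdriver: screwdriver lying on the bench in front of the duct. To be left alone.
- vial_rack: blue rack 75 x 150 mm with crimped glass vials, 65 mm high, on the bench behind the duct; origin under its centre. To be left alone.
- flowmeter: white handheld flow meter, 62 x 125 x 26 mm, lying on the bench behind the duct; origin under its centre. To be left alone.

How it is judged:
On the way:
1. the loose panel has been pressed and rocks (tilted by more than 0.05 rad) (value of joint flap above 0.05 rad).
At the end, for the whole second after the job is handed in: the loose panel stands open at rest, tilted by more than 0.95 rad (its stop is at 1.2 rad), and each loose thing on and around the duct is within 30 mm of where it was (value of joint flap above 0.95 rad and velocity of joint flap between -0.05 and 0.05 rad/s and distance of each of septa_tin, union_nut, ferrule_box, amber_bottle, mouse, screwdriver, vial_rack, flowmeter from where it was at the start of the episode below 0.03 m); the robot touches nothing.
It fails at once if a thing standing on or around the duct is lifted, carried or shoved by more than 30 mm (not (distance of each of septa_tin, union_nut, ferrule_box, amber_bottle, mouse, screwdriver, vial_rack, flowmeter from where it was at the start of the episode below 0.03 m)).
It fails at once if the fingers press anything harder than 50 N (contact force between the fingers and anything else above 50 N).
It also fails if it takes over 51 s, if anything falls off the work surface, if the arm or the gripper's body presses on something with over 40 N, if the wrist force passes 120 N, or if a joint passes its speed limit or range.

## Working session

There is one attempt and no reset: what is moved stays moved. The work goes in short steps, Python scripts to look and compute and a tool call to move; the robot and the scene stay as the last step left them, time stands still between calls to the robot, and variables do not carry over. Pictures are saved under pics/ and viewed, at most 10 in all, crops included, and the job is handed in when it is done.

Besides the shell and the picture viewer there is one more tool, called after "Call:" by a JSON object that holds its "api" and its "payload". move_arm: Moves the arm, as the interface text tells. Its arguments: {"type":"object","properties":{"deltas":{"type":"array","items":{"type":"number"}},"squeeze":{"type":"number"}},"required":["deltas"]}

```bash
mkdir -p pics; cat > h.py <<'E'
import numpy as np, cv2
from plant import robot
def world(cam,uv,depth=None,z=None):
    m=robot.camera_model(cam);K=np.array(m["K"]);R=np.array(m["R"]);t=np.array(m["t"])
    uv=np.array(uv,float);d=np.array([(uv[0]-K[0,2])/K[0,0],(uv[1]-K[1,2])/K[1,1]])
    s=d.copy()
    for _ in range(20): s=d/(1+m["k1"]*(s@s))
    r=R.T@np.array([s[0],s[1],1]);c=-R.T@t
    k=depth if z is None else (z-c[2])/r[2]
    return c+k*r
E
python3 - <<'E'
from h import *
for c in("top","scene"):
    p,d=robot.read_camera(c);np.savez(c,p=p,d=d)
    cv2.imwrite(f"pics/{c}0.png",cv2.resize(p[:,:,::-1],(800,600)))
for n in "duct septa_tin union_nut ferrule_box amber_bottle mouse screwdriver vial_rack flowmeter".split():
    for r in robot.recognise("top",n)[:2]:
        u,v=map(int,r["uv"]);z=d0=np.load("top.npz")["d"][v,u]
        print(n,r,world("top",r["uv"],d0).round(3))
s=robot.read_state();print(s["t"],s["tool_pos"],s["orientation"],s["opening"],s["force"])
E
```

```text
duct {'uv': [225.7, 211.7], 'confidence': 0.79} [0.504 0.072 0.11 ]
septa_tin {'uv': [223.3, 190.6], 'confidence': 0.81} [0.545 0.076 0.129]
septa_tin {'uv': [155.5, 146.7], 'confidence': 0.6} [0.645 0.233 0.028]
union_nut {'uv': [88.7, 199.8], 'confidence': 0.39} [0.525 0.339 0.126]
ferrule_box {'uv': [362.3, 207.8], 'confidence': 0.77} [ 0.514 -0.195  0.125]
amber_bottle {'uv': [133.4, 277.6], 'confidence': 0.73} [0.367 0.263 0.075]
amber_bottle {'uv': [154.2, 146.8], 'confidence': 0.28} [0.646 0.237 0.024]
mouse {'uv': [328.1, 280.6], 'confidence': 0.84} [ 0.357 -0.147  0.032]
screwdriver {'uv': [257.1, 268.0], 'confidence': 0.87} [0.382 0.008 0.024]
screwdriver {'uv': [223.8, 209.9], 'confidence': 0.19} [0.508 0.076 0.109]
vial_rack {'uv': [310.4, 144.1], 'confidence': 0.95} [ 0.648 -0.102  0.064]
flowmeter {'uv': [226.6, 212.4], 'confidence': 0.68} [0.503 0.07  0.11 ]
flowmeter {'uv': [154.4, 149.1], 'confidence': 0.57} [0.64  0.236 0.026]
0.55 [ 0.26196625 -0.53979173  0.19043566] [-3.06178329e+00 -7.03620919e-01 -1.20666613e-05] 0.0933813776114264 [ 0.07788891 -0.02215108  0.8445291 ]
```

View pics/top0.png

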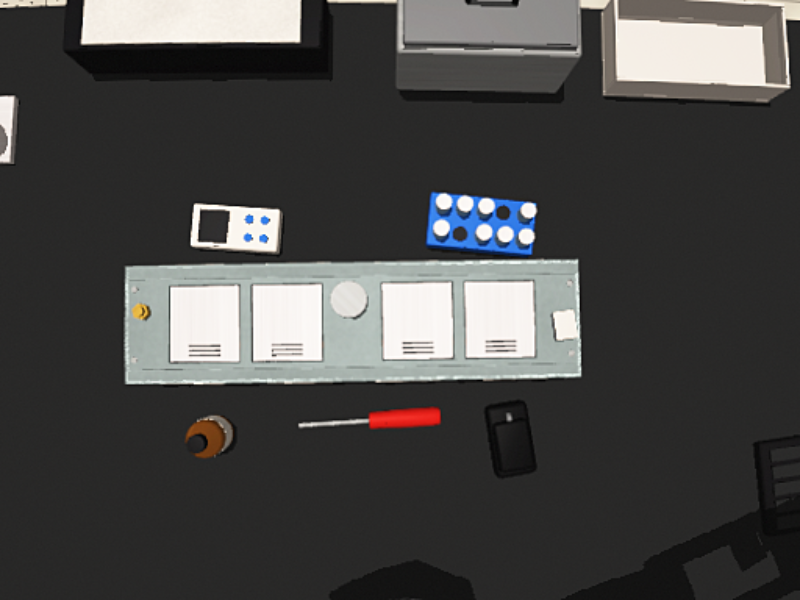

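View pics/scene0.png

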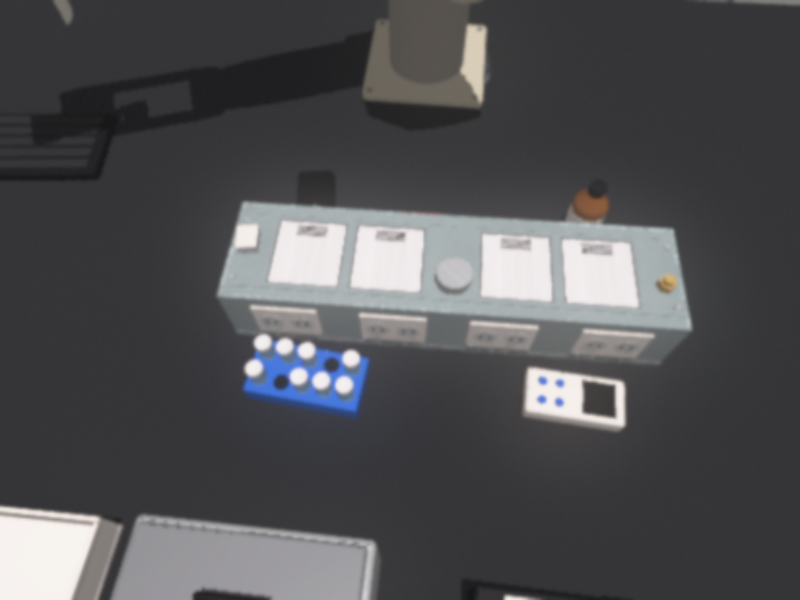

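```bash
cat > m.py <<'E'
from h import *
from scipy.spatial.transform import Rotation as Ro
p=np.load("top.npz")["p"]
w=(p.min(2)>205).astype(np.uint8)
n,l,s,c=cv2.connectedComponentsWithStats(w)
P=[]
for i in range(1,n):
    if 1500<s[i,4]<3500 and 160<c[i][1]<250:
        cn=cv2.boxPoints(cv2.minAreaRect(np.argwhere(l==i)[:,::-1].astype(np.float32)))
        W=np.array([world("top",u,z=.11) for u in cn]);print(s[i,4],W.mean(0).round(4),[np.linalg.norm(W[k]-W[k-1]).round(4) for k in range(4)])
        P.append(W.mean(0))
P=np.array(sorted(P,key=lambda a:-a[1]));yaw=None
# corners of the duct (view pixels 800x600)
D=np.array([world("top",np.array(u)*.64,z=.11) for u in[(125,266),(579,260),(581,376),(125,383)]]);print("duct",D.round(3),D.mean(0))
for e in (P[-1]-P[0],D[1]-D[0],D[2]-D[3]): print("yaw",np.arctan2(e[0],-e[1]),np.linalg.norm(e))
st=robot.read_state();R=Ro.from_rotvec(st["orientation"]).as_matrix();print(R.round(4))
E
python3 m.py
```

```text
2041 [ 0.5183 -0.0085  0.11  ] [np.float64(0.0947), np.float64(0.0891), np.float64(0.0949), np.float64(0.0887)]
1974 [ 0.5204 -0.1134  0.11  ] [np.float64(0.0947), np.float64(0.0872), np.float64(0.0951), np.float64(0.0868)]
2015 [0.5128 0.2608 0.11  ] [np.float64(0.0932), np.float64(0.0863), np.float64(0.0928), np.float64(0.0859)]
2011 [0.5149 0.1554 0.11  ] [np.float64(0.0948), np.float64(0.0853), np.float64(0.0946), np.float64(0.0849)]
duct [[ 0.584  0.365  0.11 ]
 [ 0.597 -0.217  0.11 ]
 [ 0.449 -0.219  0.11 ]
 [ 0.435  0.361  0.11 ]] [0.51630404 0.07256439 0.11      ]
yaw 0.020294026049652726 0.3742473185862915
yaw 0.02248618851405224 0.5816358772498857
yaw 0.024019922624586267 0.5797478734604985
[[ 0.8997  0.4366  0.    ]
 [ 0.4366 -0.8997  0.    ]
 [ 0.      0.     -1.    ]]
```

Call:
{"api": "move_arm", "payload": {"deltas": [0.04,-0.028,0,0,0,0.05,0,0.08,-0.056,0,0,0,0.1,0,0.12,-0.084,0,0,0,0.15,0,0.16,-0.112,0,0,0,0.2,0,0.2,-0.14,0,0,0,0.25,0,0.24,-0.168,0,0,0,0.3,0,0.28,-0.195,0,0,0,0.35,0,0.32,-0.223,0,0,0,0.4,0,0.36,-0.251,0,0,0,0.431,0,0.4005,-0.279,0.01,0,0,0.431,0,0.4005,-0.279,0.04,0,0,0.431,0,0.4005,-0.279,0.06,0,0,0.431,0], "squeeze": 10}}

```text
t: 2.05
tool_pos: [0.5003, -0.1129, 0.1292]
orientation: [-3.141, -0.036, 0.001]
force: [0.1, 0.1, -0.4]
opening: 0.0006
gripper_force: 0.0
```

Call:
{"api": "move_arm", "payload": {"deltas": [0,0,0,0,0,0,0,0,0,0,0,0,0,0]}}

```text
t: 2.3
tool_pos: [0.5009, -0.1142, 0.1315]
orientation: [3.141, 0.032, 0.002]
force: [-0.0, -0.1, 0.9]
opening: 0.0006
gripper_force: 0.0
```

Call:
{"api": "move_arm", "payload": {"deltas": [0,0,0.004,0,0,0,0,0,0,0.006,0,0,0,0,0,0,0.007,0,0,0,0]}}

```text
t: 2.68
tool_pos: [0.5005, -0.1141, 0.1235]
orientation: [3.141, 0.032, 0.0]
force: [0.3, -0.3, -0.1]
opening: 0.0004
gripper_force: 0.0
```

Call:
{"api": "move_arm", "payload": {"deltas": [0,0,0.0015,0,0,0,0,0,0,0.0015,0,0,0,0]}}

```text
t: 2.92
tool_pos: [0.5004, -0.1139, 0.1218]
orientation: [-3.141, -0.033, 0.0]
force: [0.3, -0.4, 1.0]
opening: 0.0001
gripper_force: 0.0
```

Call:
{"api": "move_arm", "payload": {"deltas": [0,0,0.001,0,0,0,0,0,0,0.001,0,0,0,0]}}

```text
t: 3.18
tool_pos: [0.5004, -0.1139, 0.1208]
orientation: [-3.141, -0.033, 0.0]
force: [0.3, -0.2, -0.0]
opening: 0.0003
gripper_force: 0.0
```

Call:
{"api": "move_arm", "payload": {"deltas": [0,0,0.001,0,0,0,0,0,0,0.001,0,0,0,0]}}

```text
t: 3.42
tool_pos: [0.5004, -0.1139, 0.1198]
orientation: [-3.141, -0.033, 0.0]
force: [-0.5, -0.1, 0.6]
opening: 0.0003
gripper_force: 0.0
```

Call:
{"api": "move_arm", "payload": {"deltas": [0,0,0.001,0,0,0,0,0,0,0.001,0,0,0,0]}}

```text
t: 3.68
tool_pos: [0.5004, -0.1139, 0.1188]
orientation: [-3.141, -0.033, 0.0]
force: [0.4, 0.4, 0.1]
opening: -0.0001
gripper_force: 0.0
```

Call:
{"api": "move_arm", "payload": {"deltas": [0,0,0.001,0,0,0,0,0,0,0.001,0,0,0,0]}}

```text
t: 3.92
tool_pos: [0.5004, -0.1139, 0.1178]
orientation: [-3.141, -0.033, 0.0]
force: [1.0, -0.8, 0.7]
opening: 0.0003
gripper_force: 0.0
```

Call:
{"api": "move_arm", "payload": {"deltas": [0,0,0.001,0,0,0,0,0,0,0.001,0,0,0,0]}}

```text
t: 4.18
tool_pos: [0.5004, -0.1139, 0.1168]
orientation: [-3.141, -0.033, 0.0]
force: [-0.2, -0.5, -0.1]
opening: 0.0007
gripper_force: 0.0
```

```bash
python3 - <<'E'
from h import *
print(robot.tips_ahead)
p,d=robot.read_camera("scene");cv2.imwrite("pics/s1.png",cv2.resize(p[120:200,150:290,::-1],(784,448),interpolation=cv2.INTER_CUBIC))
m=[]
for _ in range(4):
    m.append(robot.read_state()["force"]);robot.read_camera("top")
print(np.mean(m,0))
E
```

```text
0.011
[0.06270783 0.00498752 0.13953469]
```

View pics/s1.png

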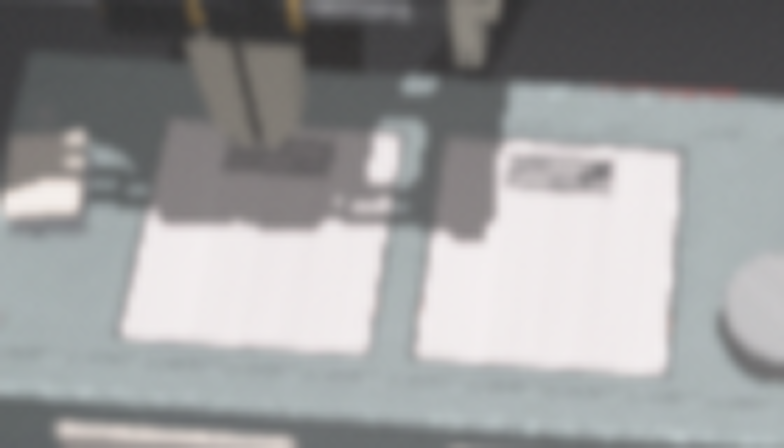

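```bash
cat >> h.py <<'E'
def proj(cam,X):
    m=robot.camera_model(cam);K=np.array(m["K"]);c=np.array(m["R"])@X+np.array(m["t"]);s=c[:2]/c[2]
    s=s*(1+m["k1"]*(s@s));return K[:2,:2]@s+K[:2,2]
E
python3 - <<'E'
from h import *
for X in([.5004,-.1139,.106],[.4804,-.1139,.11],[.5204,-.1134,.11],[.5184,-.0085,.11]):
    u=proj("scene",np.array(X));print(X,u,(u-[150,120])*5.6)
p,d=robot.read_camera("scene")
for v in range(138,152,2):
    print(v,[world("scene",(u,v),d[v,u]).round(3).tolist() for u in (196,)])
for u,v in((190,170),(250,170),(185,148),(230,148),(193,155),(193,165),(193,175)): print(u,v,world("scene",(u,v),d[v,u]).round(4))
E
```

```text
[0.5004, -0.1139, 0.106] [199.77659129 153.6967588 ] [278.7489112  188.70184929]
[0.4804, -0.1139, 0.11] [201.24443231 144.82439845] [286.96882094 139.01663133]
[0.5204, -0.1134, 0.11] [197.97395216 160.5369387 ] [268.65413209 227.00685671]
[0.5184, -0.0085, 0.11] [249.03467088 164.17889167] [554.59415695 247.40179335]
138 [[0.508, -0.111, 0.169]]
140 [[0.51, -0.111, 0.165]]
142 [[0.51, -0.112, 0.159]]
144 [[0.508, -0.114, 0.15]]
146 [[0.486, -0.124, 0.112]]
148 [[0.49, -0.123, 0.111]]
150 [[0.496, -0.122, 0.112]]
190 170 [ 0.5462 -0.1245  0.1123]
250 170 [ 0.5333 -0.0048  0.1117]
185 148 [ 0.4946 -0.145   0.1137]
230 148 [ 0.485  -0.0521  0.1138]
193 155 [ 0.5112 -0.1247  0.115 ]
193 165 [ 0.5322 -0.1214  0.11  ]
193 175 [ 0.5558 -0.1169  0.1099]
```

```bash
python3 - <<'E'
from h import *
p,d=robot.read_camera("scene")
for u in (189,193,201,203):
    print(u,[(v,)+tuple(world("scene",(u,v),d[v,u]).round(3)[[0,2]]) for v in range(140,151)])
p,d=robot.read_camera("top")
u0=proj("top",np.array([.5004,-.1139,.12]));print(u0)
x,y=u0.astype(int)
cv2.imwrite("pics/t1.png",cv2.resize(p[y-45:y+45,x-60:x+60,::-1],(800,600),interpolation=cv2.INTER_CUBIC))
s=robot.read_state();print(s["q"],s["tool_pos"])
E
```

```text
189 [(140, np.float64(0.509), np.float64(0.161)), (141, np.float64(0.508), np.float64(0.158)), (142, np.float64(0.509), np.float64(0.155)), (143, np.float64(0.48), np.float64(0.112)), (144, np.float64(0.483), np.float64(0.112)), (145, np.float64(0.486), np.float64(0.113)), (146, np.float64(0.487), np.float64(0.112)), (147, np.float64(0.491), np.float64(0.113)), (148, np.float64(0.493), np.float64(0.113)), (149, np.float64(0.495), np.float64(0.111)), (150, np.float64(0.498), np.float64(0.112))]
193 [(140, np.float64(0.509), np.float64(0.163)), (141, np.float64(0.51), np.float64(0.161)), (142, np.float64(0.509), np.float64(0.157)), (143, np.float64(0.509), np.float64(0.153)), (144, np.float64(0.509), np.float64(0.15)), (145, np.float64(0.484), np.float64(0.111)), (146, np.float64(0.487), np.float64(0.112)), (147, np.float64(0.488), np.float64(0.111)), (148, np.float64(0.491), np.float64(0.111)), (149, np.float64(0.495), np.float64(0.113)), (150, np.float64(0.496), np.float64(0.111))]
201 [(140, np.float64(0.509), np.float64(0.165)), (141, np.float64(0.51), np.float64(0.163)), (142, np.
[... 356 characters left out ...]
p.float64(0.494), np.float64(0.111))]
203 [(140, np.float64(0.505), np.float64(0.16)), (141, np.float64(0.505), np.float64(0.157)), (142, np.float64(0.474), np.float64(0.112)), (143, np.float64(0.477), np.float64(0.112)), (144, np.float64(0.48), np.float64(0.112)), (145, np.float64(0.481), np.float64(0.111)), (146, np.float64(0.484), np.float64(0.112)), (147, np.float64(0.487), np.float64(0.112)), (148, np.float64(0.489), np.float64(0.112)), (149, np.float64(0.494), np.float64(0.115)), (150, np.float64(0.496), np.float64(0.114))]
[320.52213753 214.45264344]
[-3.23770613e-01 -5.80275001e-02  1.81683594e+00 -3.89834970e-06
  1.38270002e+00  1.22625018e+00] [ 0.50051316 -0.11395751  0.11697329]
```

View pics/t1.png

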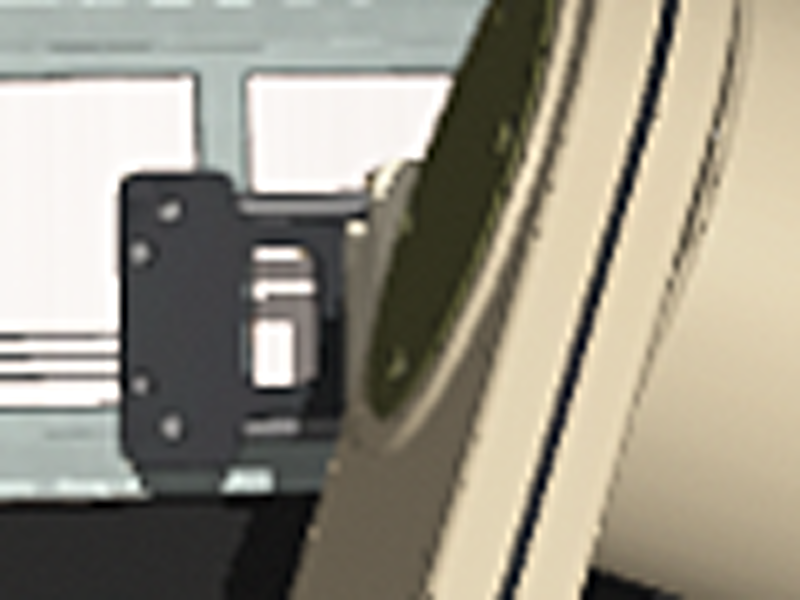

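```bash
python3 - <<'E'
from h import *
p,d=robot.read_camera("scene")
for u in (193,201):
    print(u,[(v,)+tuple(world("scene",(u,v),d[v,u]).round(3)[[0,2]].tolist()) for v in range(90,144,3)])
p,d=robot.read_camera("scene")
cv2.imwrite("pics/s2.png",cv2.resize(p[50:200,110:310,::-1],(800,600),interpolation=cv2.INTER_CUBIC))
E
```

```text
193 [(90, 0.533, 0.321), (93, 0.535, 0.317), (96, 0.519, 0.294), (99, 0.52, 0.287), (102, 0.521, 0.282), (105, 0.522, 0.276), (108, 0.523, 0.27), (111, 0.522, 0.262), (114, 0.523, 0.255), (117, 0.53, 0.255), (120, 0.537, 0.256), (123, 0.536, 0.246), (126, 0.536, 0.238), (129, 0.51, 0.197), (132, 0.507, 0.185), (135, 0.508, 0.177), (138, 0.51, 0.171), (141, 0.509, 0.16)]
201 [(90, 0.53, 0.32), (93, 0.533, 0.317), (96, 0.535, 0.312), (99, 0.519, 0.288), (102, 0.521, 0.283), (105, 0.522, 0.277), (108, 0.522, 0.27), (111, 0.521, 0.262), (114, 0.523, 0.257), (117, 0.528, 0.254), (120, 0.535, 0.255), (123, 0.535, 0.248), (126, 0.536, 0.241), (129, 0.508, 0.198), (132, 0.509, 0.19), (135, 0.509, 0.18), (138, 0.509, 0.172), (141, 0.509, 0.161)]
```

View pics/s2.png

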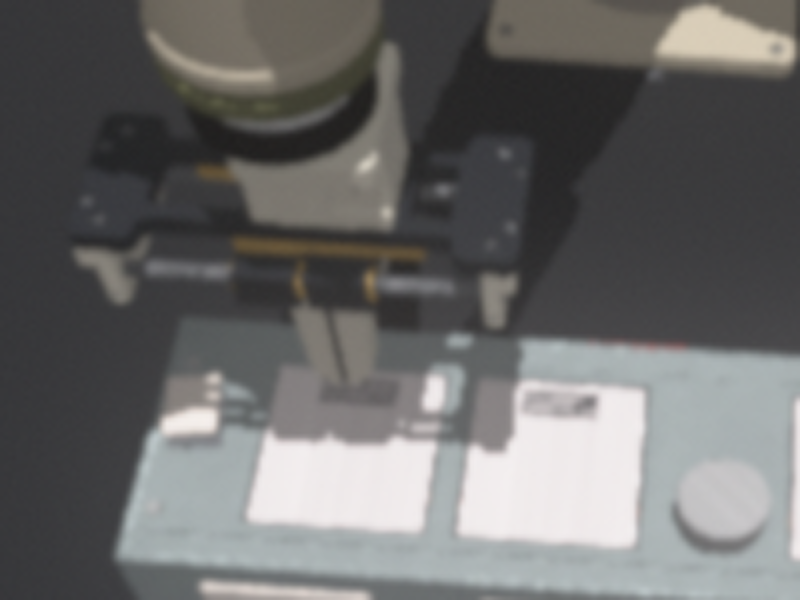

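Call:
{"api": "move_arm", "payload": {"deltas": [0,0,0.003,0,0,0,0,0,0,0.006,0,0,0,0,0,0,0.009,0,0,0,0,0,0,0.012,0,0,0,0,0,0,0.012,0,0,0,0]}}

```text
t: 5.3
tool_pos: [0.5002, -0.1139, 0.1045]
orientation: [-3.141, -0.033, 0.001]
force: [0.2, 0.4, -0.0]
opening: 0.0004
gripper_force: 0.0
```

```bash
python3 - <<'E'
from h import *
p,d=robot.read_camera("scene")
for u in (193,196,201):
    print(u,[(v,)+tuple(world("scene",(u,v),d[v,u]).round(3)[[0,2]].tolist()) for v in range(140,160)])
print([world("scene",(u,130),d[130,u]).round(3).tolist() for u in(231,233,235)],robot.read_state()["force"])
E
```

```text
193 [(140, 0.509, 0.163), (141, 0.508, 0.158), (142, 0.51, 0.157), (143, 0.51, 0.154), (144, 0.509, 0.15), (145, 0.508, 0.146), (146, 0.509, 0.144), (147, 0.51, 0.141), (148, 0.492, 0.112), (149, 0.494, 0.112), (150, 0.497, 0.113), (151, 0.5, 0.112), (152, 0.502, 0.113), (153, 0.504, 0.111), (154, 0.508, 0.114), (155, 0.508, 0.111), (156, 0.512, 0.113), (157, 0.515, 0.113), (158, 0.517, 0.113), (159, 0.518, 0.111)]
196 [(140, 0.508, 0.162), (141, 0.509, 0.161), (142, 0.507, 0.155), (143, 0.507, 0.152), (144, 0.507, 0.148), (145, 0.507, 0.145), (146, 0.507, 0.141), (147, 0.507, 0.138), (148, 0.508, 0.135), (149, 0.494, 0.113), (150, 0.496, 0.112), (151, 0.499, 0.112), (152, 0.5, 0.111), (153, 0.503, 0.111), (154, 0.506, 0.112), (155, 0.509, 0.113), (156, 0.512, 0.113), (157, 0.514, 0.113), (158, 0.516, 0.111), (159, 0.52, 0.115)]
201 [(140, 0.509, 0.165), (141, 0.509, 0.162), (142, 0.509, 0.158), (143, 0.508, 0.153), (144, 0.51, 0.153), (145, 0.509, 0.149), (146, 0.508, 0.145), (147, 0.509, 0.142), (148, 0.509, 0.139), (149, 0.493, 0.113), (150, 0.496, 0.113), (151, 0.497, 0.111), (152, 0.5, 0.111), (153, 0.503, 0.112), (154, 0.505, 0.112), (155, 0.508, 0.112), (156, 0.511, 0.114), (157, 0.512, 0.111), (158, 0.515, 0.113), (159, 0.516, 0.11)]
[[0.534, -0.035, 0.234], [0.534, -0.032, 0.234], [0.533, -0.029, 0.234]] [ 0.33334972 -0.20199146 -0.29849197]
```

Call:
{"api": "move_arm", "payload": {"deltas": [0,0,0.004,0,0,0,0,0,0,0.008,0,0,0,0,0,0,0.012,0,0,0,0,0,0,0.016,0,0,0,0,0,0,0.016,0,0,0,0]}}

```text
t: 5.98
tool_pos: [0.5001, -0.1138, 0.0884]
orientation: [-3.141, -0.033, 0.001]
force: [-0.3, -0.1, 0.0]
opening: 0.0005
gripper_force: 0.0
```

Call:
{"api": "move_arm", "payload": {"deltas": [0,0,0.001,0,0,0,0,0,0,0.002,0,0,0,0]}}

```text
t: 6.22
tool_pos: [0.5006, -0.114, 0.0871]
orientation: [3.141, 0.033, 0.0]
force: [-0.4, -0.2, 0.3]
opening: 0.0009
gripper_force: 0.0
```

Call:
{"api": "move_arm", "payload": {"deltas": [0,0,0.001,0,0,0,0,0,0,0.002,0,0,0,0]}}

```text
t: 6.48
tool_pos: [0.5005, -0.114, 0.0849]
orientation: [3.141, 0.033, 0.0]
force: [0.9, -0.2, 0.6]
opening: 0.0007
gripper_force: 0.0
```

Call:
{"api": "move_arm", "payload": {"deltas": [0,0,0.001,0,0,0,0,0,0,0.001,0,0,0,0]}}

```text
t: 6.72
tool_pos: [0.5004, -0.1139, 0.0838]
orientation: [-3.141, -0.033, 0.0]
force: [0.1, -0.8, 0.1]
opening: 0.0005
gripper_force: 0.0
```

Call:
{"api": "move_arm", "payload": {"deltas": [0,0,0.001,0,0,0,0,0,0,0.001,0,0,0,0]}}

```text
t: 6.98
tool_pos: [0.5004, -0.1139, 0.0828]
orientation: [-3.141, -0.033, 0.0]
force: [-0.1, 0.8, -0.0]
opening: 0.0003
gripper_force: 0.0
```

Call:
{"api": "move_arm", "payload": {"deltas": [0,0,0.001,0,0,0,0,0,0,0.001,0,0,0,0]}}

```text
t: 7.22
tool_pos: [0.5006, -0.114, 0.0821]
orientation: [3.141, 0.033, 0.0]
force: [-0.9, -0.8, 2.1]
opening: 0.0001
gripper_force: 0.9
```

```bash
cat > tip.py <<'E'
from h import *
p,d=robot.read_camera("scene")
for u in (193,196,201):
    L=[(v,)+tuple(world("scene",(u,v),d[v,u]).round(3)[[0,2]].tolist()) for v in range(146,164)]
    print(u,L)
E
python3 tip.py
```

```text
193 [(146, 0.511, 0.146), (147, 0.509, 0.14), (148, 0.51, 0.138), (149, 0.509, 0.134), (150, 0.509, 0.13), (151, 0.509, 0.125), (152, 0.51, 0.123), (153, 0.509, 0.119), (154, 0.506, 0.111), (155, 0.508, 0.11), (156, 0.512, 0.113), (157, 0.515, 0.113), (158, 0.518, 0.114), (159, 0.52, 0.113), (160, 0.52, 0.11), (161, 0.524, 0.111), (162, 0.527, 0.113), (163, 0.527, 0.11)]
196 [(146, 0.507, 0.142), (147, 0.509, 0.14), (148, 0.507, 0.134), (149, 0.508, 0.132), (150, 0.509, 0.13), (151, 0.511, 0.13), (152, 0.51, 0.124), (153, 0.509, 0.119), (154, 0.51, 0.118), (155, 0.509, 0.113), (156, 0.511, 0.112), (157, 0.513, 0.111), (158, 0.516, 0.112), (159, 0.518, 0.111), (160, 0.521, 0.112), (161, 0.524, 0.113), (162, 0.526, 0.112), (163, 0.529, 0.114)]
201 [(146, 0.508, 0.144), (147, 0.51, 0.143), (148, 0.509, 0.139), (149, 0.51, 0.137), (150, 0.51, 0.133), (151, 0.509, 0.129), (152, 0.51, 0.126), (153, 0.509, 0.122), (154, 0.931, 0.73), (155, 0.509, 0.114), (156, 0.511, 0.113), (157, 0.514, 0.114), (158, 0.514, 0.111), (159, 0.517, 0.112), (160, 0.519, 0.111), (161, 0.521, 0.111), (162, 0.523, 0.11), (163, 0.527, 0.113)]
```

Contact at last (tool reading about 0.082: the tips sit ~28 mm shorter than the reading suggests). Press on to see whether it gives.

Call:
{"api": "move_arm", "payload": {"deltas": [0,0,0.0005,0,0,0,0,0,0,0.0005,0,0,0,0]}}

```text
t: 7.52
tool_pos: [0.5006, -0.114, 0.0821]
orientation: [3.141, 0.033, 0.0]
force: [-3.1, 0.6, 6.8]
opening: 0.0004
gripper_force: 3.2
```

Call:
{"api": "move_arm", "payload": {"deltas": [0,0,0.0005,0,0,0,0,0,0,0.0005,0,0,0,0]}}

```text
t: 7.78
tool_pos: [0.5006, -0.114, 0.0821]
orientation: [3.141, 0.033, 0.001]
force: [-5.2, 2.0, 10.1]
opening: 0.0004
gripper_force: 5.2
```

Call:
{"api": "move_arm", "payload": {"deltas": [0,0,-0.012,0,0,0,0,0,-0.035,-0.015,0,0,0,0,0,-0.07,-0.015,0,0,0,0,0,-0.105,-0.015,0,0,0,0,0,-0.105,-0.012,0,0,0,0,0,-0.105,-0.008,0,0,0,0,0,-0.105,-0.005,0,0,0,0,0,-0.105,-0.003,0,0,0,0,0,-0.105,-0.001,0,0,0,0,0,-0.105,0,0,0,0,0,0,-0.105,0,0,0,0,0]}}

```text
t: 9.15
tool_pos: [0.4983, -0.0095, 0.082]
orientation: [3.141, 0.032, -0.0]
force: [-5.5, -1.0, 10.3]
opening: 0.0008
gripper_force: 5.0
```

Call:
{"api": "move_arm", "payload": {"deltas": [0,0,0.0005,0,0,0,0,0,0,0.0005,0,0,0,0]}}

```text
t: 9.4
tool_pos: [0.4983, -0.0095, 0.082]
orientation: [3.141, 0.032, 0.0]
force: [-7.7, -1.0, 14.0]
opening: 0.0003
gripper_force: 7.1
```

Call:
{"api": "move_arm", "payload": {"deltas": [0,0,-0.02,0,0,0,0,0,-0.01,-0.035,0,0,0,0,0,-0.06,-0.035,0,0,0,0,0,-0.11,-0.035,0,0,0,0,0,-0.155,-0.035,0,0,0,0,0,-0.165,-0.025,0,0,0,0,0,-0.165,-0.012,0,0,0,0,0,-0.165,-0.006,0,0,0,0,0,-0.165,-0.003,0,0,0,0,0,-0.165,-0.0015,0,0,0,0,0,-0.165,-0.0005,0,0,0,0,0,-0.165,-0.0005,0,0,0,0]}}

```text
t: 10.9
tool_pos: [0.4949, 0.1551, 0.0821]
orientation: [3.141, 0.031, -0.0]
force: [-5.4, -3.5, 8.5]
opening: 0.0007
gripper_force: 4.0
```

Call:
{"api": "move_arm", "payload": {"deltas": [0,0,0.0005,0,0,0,0,0,0,0.0005,0,0,0,0]}}

```text
t: 11.15
tool_pos: [0.495, 0.1551, 0.0821]
orientation: [3.141, 0.031, 0.0]
force: [-8.2, -3.7, 11.7]
opening: 0.0004
gripper_force: 6.0
```

Panels 4, 3 and 2 are fixed; panel 1 next.

Call:
{"api": "move_arm", "payload": {"deltas": [0,0,-0.012,0,0,0,0,0,-0.035,-0.016,0,0,0,0,0,-0.07,-0.016,0,0,0,0,0,-0.105,-0.016,0,0,0,0,0,-0.105,-0.012,0,0,0,0,0,-0.105,-0.008,0,0,0,0,0,-0.105,-0.005,0,0,0,0,0,-0.105,-0.003,0,0,0,0,0,-0.105,-0.001,0,0,0,0,0,-0.105,0,0,0,0,0,0,-0.105,0,0,0,0,0]}}

```text
t: 12.52
tool_pos: [0.4928, 0.2609, 0.0805]
orientation: [-3.141, -0.032, -0.0]
force: [-0.3, 0.1, 0.6]
opening: 0.0003
gripper_force: 0.1
```

Call:
{"api": "move_arm", "payload": {"deltas": [0,0,0.001,0,0,0,0,0,0,0.001,0,0,0,0]}}

```text
t: 12.78
tool_pos: [0.4928, 0.261, 0.0795]
orientation: [-3.141, -0.033, -0.0]
force: [-0.1, -2.0, 1.0]
opening: 0.0003
gripper_force: 0.6
```

Call:
{"api": "move_arm", "payload": {"deltas": [0,0,0.004,0,0,0,0,0,0,0.008,0,0,0,0,0.001,0,0.012,0,0,0,0,0.003,0,0.016,0,0,0,0,0.005,0,0.02,0,0,0,0,0.005,0,0.02,0,0,0,0]}}

```text
t: 13.52
tool_pos: [0.4973, 0.2609, 0.0587]
orientation: [3.141, 0.033, -0.002]
force: [1.3, 0.7, 0.0]
opening: 0.0007
gripper_force: 0.0
```

Call:
{"api": "move_arm", "payload": {"deltas": [0.002,0,0.004,0,0,0,0,0.004,0,0.008,0,0,0,0,0.007,0,0.012,0,0,0,0,0.01,0,0.015,0,0,0,0,0.013,0,0.018,0,0,0,0,0.013,0,0.018,0,0,0,0]}}

```text
t: 14.28
tool_pos: [0.5106, 0.2612, 0.0409]
orientation: [3.141, 0.032, -0.001]
force: [-0.3, 0.6, -0.1]
opening: 0.0005
gripper_force: 0.0
```

Call:
{"api": "move_arm", "payload": {"deltas": [0.001,0,0,0,0,0,0,0.002,0,0,0,0,0,0,0.002,0,0,0,0,0,0]}}

```text
t: 14.65
tool_pos: [0.512, 0.2612, 0.0409]
orientation: [3.141, 0.033, -0.002]
force: [-2.4, -0.5, -0.6]
opening: 0.0004
gripper_force: 1.2
```

Call:
{"api": "move_arm", "payload": {"deltas": [0.001,0,0,0,0,0,0,0.0015,0,0,0,0,0,0,0.0015,0,0,0,0,0,0]}}

```text
t: 15.02
tool_pos: [0.5141, 0.2614, 0.0414]
orientation: [3.141, 0.033, -0.0]
force: [-3.1, 0.3, -1.2]
opening: 0.0007
gripper_force: 1.3
```

Call:
{"api": "move_arm", "payload": {"deltas": [0.001,0,0,0,0,0,0,0.0015,0,0,0,0,0,0,0.0015,0,0,0,0,0,0]}}

```text
t: 15.4
tool_pos: [0.5151, 0.2614, 0.0413]
orientation: [3.141, 0.033, -0.002]
force: [-7.2, 0.2, 0.6]
opening: 0.0007
gripper_force: 2.8
```

Force rises: at the stop. Retract forward a little, then up and clear towards the robot's side.

Call:
{"api": "move_arm", "payload": {"deltas": [-0.004,0,0,0,0,0,0,-0.012,0,0,0,0,0,0,-0.012,0,-0.03,0,0,0,0,-0.012,0,-0.06,0,0,0,0,-0.012,0,-0.1,0,0,0,0,-0.012,0,-0.15,0,0,0,0,-0.012,0,-0.2,0,0,0,0,-0.03,0.05,-0.21,0,0,0,0,-0.05,0.1,-0.21,0,0,0,0,-0.07,0.15,-0.21,0,0,0,0,-0.09,0.2,-0.21,0,0,0,0,-0.1,0.25,-0.21,0,0,0,0]}}

```text
t: 16.9
tool_pos: [0.4202, 0.0081, 0.252]
orientation: [3.141, 0.033, 0.004]
force: [0.8, 0.0, -0.6]
opening: 0.0007
gripper_force: 0.0
```

Call:
{"api": "move_arm", "payload": {"deltas": [0,0.05,0,0,0,0,0,0,0.1,0,0,0,0,0,0,0.15,0,0,0,0,0,0,0.15,0,0,0,0,0]}}

```text
t: 17.4
tool_pos: [0.4236, -0.1433, 0.2515]
orientation: [3.14, 0.025, 0.001]
force: [0.6, 0.3, -0.4]
opening: 0.0002
gripper_force: 0.0
```

```bash
python3 - <<'E'
from h import *
p,d=robot.read_camera("top")
cv2.imwrite("pics/t9.png",cv2.resize(p[:,:,::-1],(800,600)))
print(robot.read_state()["force"])
p,d=robot.read_camera("scene")
cv2.imwrite("pics/s9.png",cv2.resize(p[120:240,300:460,::-1],(800,600)))
E
```

```text
[ 0.21974384  1.06376129 -0.31613474]
```

View pics/t9.png

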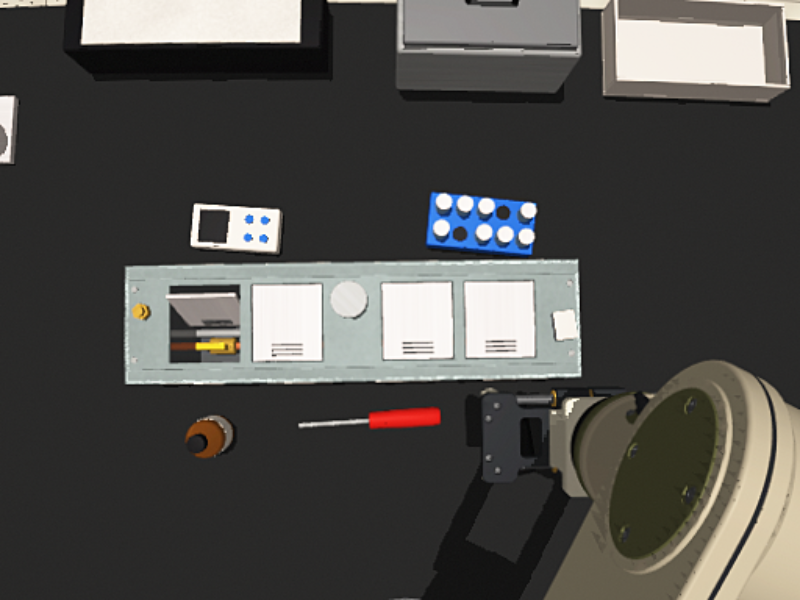

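View pics/s9.png

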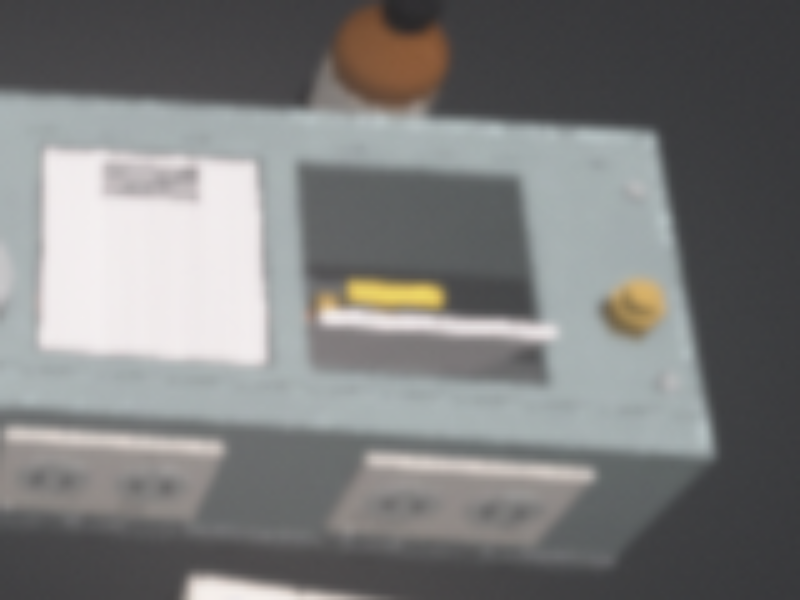

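The top view shows panel 1 standing steeply open at (203,308) with the yellow valve showing at (222,346). Everything else is where it was. I'll check the tilt from depth before handing in.

```bash
python3 - <<'E'
from h import *
p,d=robot.read_camera("top")
for u in(118,130,142):
    W=np.array([world("top",(u,v),d[v,u]) for v in range(191,206)])
    print(u,np.arctan(np.polyfit(W[:,0],W[:,2],1)[0]).round(3),W[::3,[0,2]].round(3).tolist())
E
```

```text
118 1.281 [[0.543, 0.123], [0.537, 0.112], [0.532, 0.098], [0.526, 0.08], [0.52, 0.066]]
130 1.183 [[0.543, 0.121], [0.537, 0.109], [0.532, 0.097], [0.526, 0.081], [0.52, 0.066]]
142 1.194 [[0.543, 0.125], [0.538, 0.109], [0.532, 0.095], [0.527, 0.083], [0.521, 0.065]]
```

The tilt measures about 1.19 rad, so the flap is fully open.

```bash
python3 -c "
from plant import robot
print(robot.close_job())"
```

```text
the job is handed in; nothing more can be done
None
```

Panel 1, the leftmost, was the loose one: I pushed it fully open (about 1.19 rad by depth), moved the arm clear with everything else still in place in the last pictures, and handed the job in; no verdict came back.

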